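Line up the gift tins by height on the shop display board

TASK

Set the four round gold gift tins on the black display board in order of height, one standing upright in the middle of each cork mat: the shortest on the mat next to the white price card, then taller and taller, the tallest on the mat farthest from the card. Go by height, not width, and do not knock over the amber jar that stands among the tins.

Things in the scene. Friction and masses are not known exactly. Their poses are not given: they have to be found in the camera images.
- tin_p_mid (a point): Round gold gift tin with a cream label band and a cream disc on its lid, 98 mm tall, 54 mm across, straight-sided, standing upright and loose, 60 to 240 g. The point is its centre, half-way up (49 mm above its underside); z is its axis, up through the lid.
- tin_q_mid (a point): Round gold gift tin with a cream label band and a cream disc on its lid, 38 mm tall, 60 mm across, straight-sided, standing upright and loose, 60 to 240 g. The point is its centre, half-way up (19 mm above its underside); z is its axis, up through the lid.
- tin_r_mid (a point): Round gold gift tin with a cream label band and a cream disc on its lid, 76 mm tall, 64 mm across, straight-sided, standing upright and loose, 60 to 240 g. The point is its centre, half-way up (38 mm above its underside); z is its axis, up through the lid.
- tin_s_mid (a point): Round gold gift tin with a cream label band and a cream disc on its lid, 56 mm tall, 50 mm across, straight-sided, standing upright and loose, 60 to 240 g. The point is its centre, half-way up (28 mm above its underside); z is its axis, up through the lid.
- mat_1_top (a point): One of four identical round cork mats, 70 mm across, 3 mm thick, fixed in a straight row, 90 mm apart, on the low black display board (470 x 110 mm, 18 mm thick). The names are in no order along the row. The point is the centre of its upper face, 21 mm above the table.
- mat_2_top (a point): One of four identical round cork mats, 70 mm across, 3 mm thick, fixed in a straight row, 90 mm apart, on the low black display board (470 x 110 mm, 18 mm thick). The names are in no order along the row. The point is the centre of its upper face, 21 mm above the table.
- mat_3_top (a point): One of four identical round cork mats, 70 mm across, 3 mm thick, fixed in a straight row, 90 mm apart, on the low black display board (470 x 110 mm, 18 mm thick). The names are in no order along the row. The point is the centre of its upper face, 21 mm above the table.
- mat_4_top (a point): One of four identical round cork mats, 70 mm across, 3 mm thick, fixed in a straight row, 90 mm apart, on the low black display board (470 x 110 mm, 18 mm thick). The names are in no order along the row. The point is the centre of its upper face, 21 mm above the table.
- card_stand: Price-card stand fixed at one end of the row of mats: small dark steel foot (42 x 34 x 12 mm) holding a blank white card (56 mm wide, leaning back about 35 degrees along the row), 54 mm high in all. Origin under its centre, on the board (18 mm above the table), in line with the mats and 70 mm from the centre of the nearest mat. Its y axis runs along the row (which way varies), x across it, z up. At the other end of the row a small white dish is fixed instead.
- jar_mid (a point): Small amber glass jar, 48 mm across, 62 mm tall, loose, standing among the tins; not to be knocked over. The point is its centre, 31 mm above its underside; z is its axis, up.
Things that resemble listed ones, but are neither listed nor needed, are in the scene too. What is shaped like the part that bears tin_r_mid but purple is not meant. Leave any purple look-alike of the part that bears tin_s_mid alone.

How it is judged (in metres and radians):
At the end, for the whole second after the job is handed in: Each tin stands upright (within 0.1 rad), released and at rest on its mat (height within 5 mm), its centre within 13 mm of the mat's centre along and across the row; counted from the card stand the tins are 38, 56, 76 and 98 mm tall (horizontal distance between tin_q_mid and card_stand between 0.057 and 0.083 m and x of tin_q_mid in the frame of card_stand between -0.013 and 0.013 m and height (world z) of tin_q_mid between 0.035 and 0.045 m and angle between each of tin_q_mid, tin_s_mid, tin_r_mid, tin_p_mid's own z axis and vertical below 0.1 rad and linear speed of each of tin_q, tin_s, tin_r, tin_p below 0.02 m/s and horizontal distance between tin_s_mid and card_stand between 0.147 and 0.173 m and x of tin_s_mid in the frame of card_stand between -0.013 and 0.013 m and height (world z) of tin_s_mid between 0.044 and 0.054 m and horizontal distance between tin_r_mid and card_stand between 0.237 and 0.263 m and x of tin_r_mid in the frame of card_stand between -0.013 and 0.013 m and height (world z) of tin_r_mid between 0.054 and 0.064 m and horizontal distance between tin_p_mid and card_stand between 0.327 and 0.353 m and x of tin_p_mid in the frame of card_stand between -0.013 and 0.013 m and height (world z) of tin_p_mid between 0.065 and 0.075 m); the robot touches nothing.
It fails at once if the amber jar is knocked over (angle between jar_mid's own z axis and vertical above 0.6 rad).
It also fails if it takes over 120 s, if anything falls off the work surface, if the arm or the gripper's body presses on something with over 40 N, if the wrist force passes 120 N, or if a joint passes its speed limit or range.

ROBOT

A 6-joint arm with a two-finger parallel gripper is mounted at the origin on the work surface. World frame = base frame: x ahead of the robot, y to its left, z up, the work surface at z = 0. Lengths are in m, angles in degrees, forces in N, time in s.
With the tool pointing down it reaches from about 0.4 to 0.825 m from the base axis. Payload 7 kg.
Tool frame: the origin (TCP) lies at the very end of the fingers, on their centre line; the grasp point (between the pads) lies 19 mm behind it (ctrl.hold_point_z is the distance from the TCP to the grasp point, in m); z points along the fingers, y is the line along which they close (so a half turn about z gives the same grasp; the last joint's range is limited). The gripper opens to 88 mm and grips with 3 to 60 N. Pads are 19 mm wide; open, the fingers measure 130 mm over their backs; the gripper's body (78 mm by 193 mm) begins 47 mm behind the grasp point.
Start: joints at [85.434, 20.546, 0.682, 0, -70.136, -16.507], TCP at [0.243, 0.63, 0.227] pointing down, gripper open.
Joint ranges: [-176.03, 176.03], [-82.01, 121.73], [-58.28, 71.71], [-173.87, 95.51], [-174.79, -0.11], [-173.66, 173.66]. Speed limits (degrees/s): [136.94, 136.94, 172.46, 180, 180, 180].

INTERFACE

Orientations are given as [roll, pitch, yaw] about the fixed x, y, z axes, in that order (R = Rz(yaw) Ry(pitch) Rx(roll)).
In Python, from plant import sensors, viewer, workorder, ctrl gives the robot as it stands.
- The arm moves only by the shell command python3 -m pendant 'ROWS'. ROWS is JSON, a list of rows, each a list of 3 entries, a list of its own where there are three numbers: the opening, from -1 (shut) to 1 (fully open), so that 0 is half open, then the shift along the tool's x, y, z in m, then the turn, a rotation vector about the tool's x, y, z in degrees. A call has 1 to 10 rows; each row is the pose to reach, as a shift and turn from the pose commanded when the call began, along the tool's axes at that moment; what a row does not reach only later rows make up. A row lasts 1/12 s, in which the tool goes at most 41.7 mm and 7.16 degrees, less where a joint would pass 70% of its speed; a pose out of reach is approached as far as the arm can. A call with a gripper value outside its range is refused whole. The fingers move at their own pace and stop on an object; the grip force is fixed at half the most. Time passes only in rows, so rows that repeat a pose let the fingers close. It gives the time, the measured TCP pose, the force, the opening and the grip force at its end, in the units of the state.
- sensors.get_obs(): the state, without advancing time (a new reading comes with each control period).
- viewer.snapshot(name): name is "side" or "top" or "wrist"; returns the picture (384x512x3 uint8, red, green, blue); there is no depth.
- viewer.camera_params(name): a dict with "fx", "fy", "cx", "cy" (pixels), "extrinsics" (4x4, takes a point from world to camera coordinates). Camera axes: x right, y up, looking along -z (the intrinsics and any distortion apply to the point x, -y, -z); pixel columns grow to the right and rows downward; lengths in m; the calibration is good to about 2 mm. A picture is of the moment at which its call begins: read the wrist's pose just before it. camera_params takes no time and is no camera call; for the wrist camera it gives the pose at the moment of the call.
- workorder.close_job(): hands the job in; it is judged then, once.
The state is a dict: "clock": time; "joint_pos": joint angles; "qvel": joint speeds; "tau": joint torques, N m; "tool_pos": TCP position; "orientation": TCP orientation; "force": force on the tool from outside, world axes, zero at the start; "moment": the same for the moment, N m; "opening": finger opening in m; "gripper_force": force on a finger pad.
Only numpy, scipy, OpenCV 4.12 (cv2) and the standard library are available. Lean on these libraries where they do the work, as an engineer would, in place of code of your own. Each camera call takes 0.05 s, during which the arm holds its last target. There are 200 camera calls.

## Working session

There is one attempt and no reset: what is moved stays moved. The work goes in short steps, Python scripts to look and compute and a shell command to move; the robot and the scene stay as the last step left them, time stands still between calls to the robot, and variables do not carry over. Pictures are saved under pics/ and viewed, at most 14 in all, crops included, and the job is handed in when it is done.

```bash
ls; mkdir -p pics; python3 - <<'E'
from plant import sensors, viewer, ctrl
import cv2
o=sensors.get_obs(); print(o['clock'],o['tool_pos'],o['orientation'],o['opening'],ctrl.hold_point_z)
for n in ("top","side"):
    im=viewer.snapshot(n); cv2.imwrite(f"pics/{n}0.png",im[...,::-1])
    print(n,viewer.camera_params(n))
E
```

```text
pics
0.0 [0.2425516  0.62939701 0.22562573] [ 1.79906384e+02 -6.85134331e-03 -2.10811800e+01] 0.0872989269141123 0.0188
top {'fx': 388.6113950834823, 'fy': 388.6113950834823, 'cx': 265.76854050905035, 'cy': 189.0747765435146, 'extrinsics': array([[ 0.00872855, -0.99962327,  0.02602166,  0.0149325 ],
       [ 0.9958158 ,  0.01105667,  0.09071185, -0.51039635],
       [-0.09096539,  0.025121  ,  0.99553716, -0.89375213],
       [ 0.        ,  0.        ,  0.        ,  1.        ]])}
side {'fx': 496.68460999935206, 'fy': 496.68460999935206, 'cx': 255.9797751906709, 'cy': 203.91518106901677, 'extrinsics': array([[ 0.94953529, -0.31354024,  0.00867481, -0.47285388],
       [ 0.18538901,  0.58331742,  0.79080447, -0.16567373],
       [-0.25300919, -0.74928853,  0.61200739, -1.25052285],
       [ 0.        ,  0.        ,  0.        ,  1.        ]])}
```

View pics/top0.png

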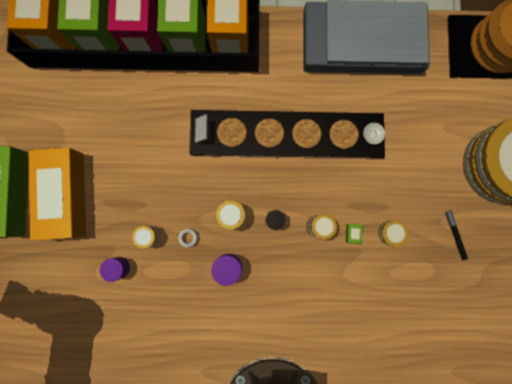

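View pics/side0.png

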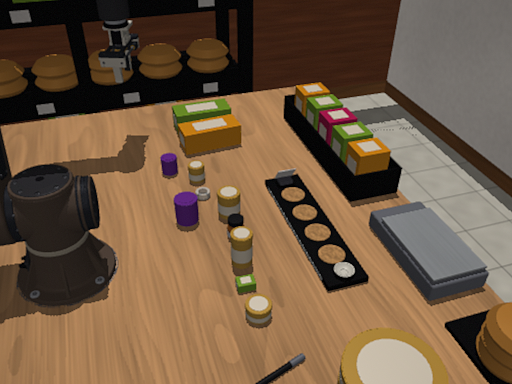

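```bash
cat >h.py <<'E'
import cv2,numpy as np
from plant import sensors,viewer
def cast(p,uv,z):
    E=p['extrinsics'];R,t=E[:3,:3],E[:3,3]
    d=R.T@np.array([(uv[0]-p['cx'])/p['fx'],-(uv[1]-p['cy'])/p['fy'],-1]);c=-R.T@t
    return c+d*(z-c[2])/d[2]
def blobs(im,lo,hi,amin=60):
    m=cv2.inRange(cv2.cvtColor(im,cv2.COLOR_RGB2HSV),lo,hi)
    n,_,s,c=cv2.connectedComponentsWithStats(m)
    return [(c[i].round(1),s[i].tolist()) for i in range(1,n) if s[i][4]>=amin]
E
python3 - <<'E'
from h import *
im=cv2.imread('pics/top0.png')[...,::-1].copy()
hsv=cv2.cvtColor(im,cv2.COLOR_RGB2HSV)
for u,v in [(231,132),(230,215),(144,237),(203,130),(276,220),(373,133)]: print(u,v,hsv[v,u])
p=viewer.camera_params('top')
print('cream')
for c,s in blobs(im,(10,0,150),(40,110,255)): 
    if 100<c[1]<280: print(c,s,[cast(p,c,z)[:2].round(4).tolist() for z in (.038,.056,.076,.098)])
print('cork')
for c,s in blobs(im[105:160,185:390],(5,60,70),(25,255,255),300):
    c=c+[185,105]; print(c,s,cast(p,c,.021).round(4))
print('jar',[cast(p,(276,220),.062)], 'card',cast(p,(203,130),.05), 'box',cast(p,(140,68),.05))
cv2.imwrite('pics/crop0.png',cv2.resize(im[170:290,80:420][...,::-1],None,fx=2.3,fy=2.3,interpolation=cv2.INTER_CUBIC))
E
```

```text
231 132 [ 17 161 150]
230 215 [ 35  23 204]
144 237 [ 42  16 205]
203 130 [ 28  26 149]
276 220 [19 67 42]
373 133 [ 30  30 186]
cream
[374.7 133.1] [365, 124, 20, 19, 291] [[0.6449, -0.2366], [0.6405, -0.231], [0.6356, -0.2247], [0.6303, -0.2179]]
[506.2 156. ] [499, 132, 13, 49, 459] [[0.5941, -0.5507], [0.5908, -0.5387], [0.5871, -0.5255], [0.583, -0.511]]
[ 49.2 193.4] [37, 168, 26, 52, 1278] [[0.4934, 0.5152], [0.4921, 0.5058], [0.4906, 0.4952], [0.489, 0.4837]]
[230.  214.5] [220, 204, 21, 22, 370] [[0.4492, 0.1022], [0.4487, 0.101], [0.4482, 0.0997], [0.4477, 0.0982]]
[324.  226.2] [315, 217, 19, 19, 269] [[0.4243, -0.1149], [0.4243, -0.1117], [0.4244, -0.1082], [0.4244, -0.1043]]
[395.4 232.8] [386, 224, 19, 19, 278] [[0.4105, -0.2809], [0.4108, -0.2744], [0.4112, -0.2672], [0.4116, -0.2593]]
[142.3 236.9] [135, 229, 17, 17, 107] [[0.3964, 0.3005], [0.3971, 0.2953], [0.3977, 0.2896], [0.3985, 0.2833]]
[186.2 237.3] [178, 228, 18, 20, 146] [[0.3963, 0.2011], [0.3969, 0.1979], [0.3976, 0.1944], [0.3984, 0.1905]]
[355.  233.2] [351, 228, 9, 12, 101] [[0.4088, -0.1867], [0.4091, -0.1821], [0.4095, -0.177], [0.41, -0.1714]]
cork
[287.4 125.9] [0, 0, 205, 55, 2593] [ 0.6634 -0.0307  0.021 ]
[231.3 131.8] [32, 13, 30, 29, 699] [0.647  0.1036 0.021 ]
[268.8 132.5] [69, 13, 30, 30, 690] [0.6466 0.0139 0.021 ]
[306.2 133.1] [107, 14, 30, 29, 685] [ 0.6465 -0.076   0.021 ]
[343.5 133.8] [144, 15, 30, 29, 675] [ 0.6461 -0.1661  0.021 ]
jar [array([ 0.43724819, -0.00259336,  0.062     ])] card [0.64326003 0.1670038  0.05      ] box [0.78846632 0.31701061 0.05      ]
```

View pics/crop0.png

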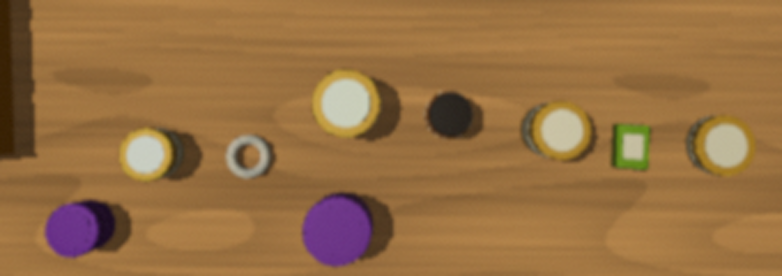

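Candidates: the gold tins are s (144,237), r (230,215), p (324,226) and q (395,233). The purple look-alikes at (113,269) and (227,270) are not to be touched, and the jar is at (276,220). In the side view (258,310) is clearly the flat tin, (242,245) is the tall one, and the close crop confirms gold rims with cream lids. The card is at (203,130), so the tins go q, s, r, p from left to right. I start with tin s.

```bash
python3 -m pendant '[[1,[0.265,0.259,0.08],[0,0,68.9]],[1,[0.265,0.259,0.08],[0,0,68.9]],[1,[0.265,0.259,0.08],[0,0,68.9]],[1,[0.265,0.259,0.08],[0,0,68.9]],[1,[0.265,0.259,0.08],[0,0,68.9]],[1,[0.265,0.259,0.08],[0,0,68.9]],[1,[0.265,0.259,0.08],[0,0,68.9]],[1,[0.265,0.259,0.08],[0,0,68.9]],[1,[0.265,0.259,0.08],[0,0,68.9]],[1,[0.265,0.259,0.08],[0,0,68.9]]]'
```

```text
clock: 0.93
tool_pos: [0.3967, 0.2868, 0.1447]
orientation: [179.8, -0.2, -90.6]
force: [-1.0, -0.9, 0.0]
opening: 0.0876
gripper_force: 0.0
```

```bash
python3 - <<'E'
from h import *
for k in range(2):
    im=viewer.snapshot('wrist')
p=viewer.camera_params('wrist')
im=viewer.snapshot('wrist'); cv2.imwrite('pics/w1.png',im[...,::-1])
o=sensors.get_obs();print(o['clock'],o['tool_pos'],o['orientation'],p)
for c,s in blobs(im,(10,0,130),(60,110,255),200): print(c,s,cast(p,c,.056).round(4))
E
```

```text
1.0833 [0.39720121 0.29226381 0.14655745] [-1.79998750e+02 -3.62908304e-03 -8.99648935e+01] {'fx': 278.5941945463465, 'fy': 278.5941945463465, 'cx': 251.36631967528933, 'cy': 191.03862327784077, 'extrinsics': array([[-9.99989518e-01,  4.57334231e-03,  2.19767638e-04,
         3.96121822e-01],
       [-4.44224613e-03, -9.57459291e-01, -2.88534181e-01,
         2.92843560e-01],
       [-1.10914701e-03, -2.88532133e-01,  9.57469570e-01,
        -2.29152394e-01],
       [ 0.00000000e+00,  0.00000000e+00,  0.00000000e+00,
         1.00000000e+00]])}
[184.3 159.2] [0, 0, 512, 259, 47979] [0.4575 0.257  0.056 ]
[193.1   6. ] [165, 0, 55, 15, 576] [0.4419 0.1373 0.056 ]
[208.9  37.5] [184, 0, 52, 79, 1713] [0.4307 0.1592 0.056 ]
[391.4  18.5] [383, 0, 20, 42, 527] [0.2872 0.1465 0.056 ]
[409.3  24.5] [397, 0, 24, 56, 789] [0.2725 0.1508 0.056 ]
[437.8  23.2] [414, 0, 58, 60, 1768] [0.2502 0.15   0.056 ]
[256.2  99.1] [230, 71, 57, 68, 1906] [0.393 0.206 0.056]
[248.  197.5] [226, 178, 48, 43, 666] [0.4006 0.2934 0.056 ]
[319.1 297.3] [291, 284, 64, 26, 1198] [0.3269 0.404  0.056 ]
```

View pics/w1.png

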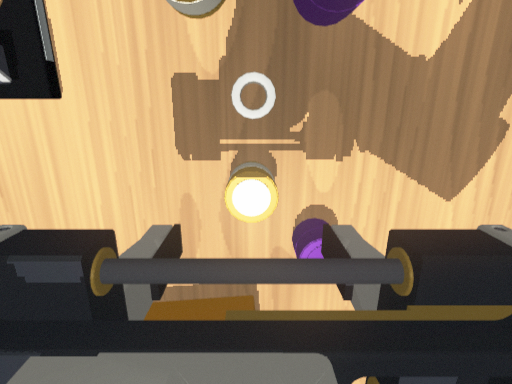

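The settled TCP matches the top-view estimate to about 1 mm. The tin s lid is at (251,198), which gives x≈.398, y≈.293. The purple look-alike at (318,240) is clear of the finger path.

```bash
python3 -m pendant '[[1,[0,0,0.04],[0,0,0]],[1,[0,0,0.08],[0,0,0]],[1,[0,0,0.115],[0,0,0]],[1,[-0.001,0,0.13],[0,0,0]],[1,[-0.001,0,0.13],[0,0,0]],[-1,[-0.001,0,0.13],[0,0,0]],[-1,[-0.001,0,0.13],[0,0,0]],[-1,[-0.001,0,0.13],[0,0,0]],[-1,[-0.001,0,0.13],[0,0,0]],[-1,[-0.001,0,0.13],[0,0,0]]]'
```

```text
clock: 1.92
tool_pos: [0.3973, 0.2947, 0.0178]
orientation: [-179.9, 0.1, -89.9]
force: [0.3, -0.5, -0.0]
opening: 0.06
gripper_force: 0.0
```

```bash
python3 -m pendant '[[-1,[0,0,0],[0,0,0]],[-1,[0,0,0],[0,0,0]],[-1,[0,0,0],[0,0,0]],[-1,[0,0,0],[0,0,0]],[-1,[0,0,-0.02],[0,0,0]],[-1,[0,0,-0.05],[0,0,0]],[-1,[0,0,-0.09],[0,0,0]],[-1,[0,0,-0.125],[0,0,0]],[-1,[0,0,-0.135],[0,0,0]],[-1,[0,0,-0.135],[0,0,0]]]'
```

```text
clock: 2.75
tool_pos: [0.3981, 0.2954, 0.155]
orientation: [-179.8, 0.3, -90.0]
force: [0.7, 0.4, -2.4]
opening: 0.0493
gripper_force: 30.0
```

```bash
python3 -m pendant '[[-1,[0.028,-0.025,0],[0,0,0]],[-1,[0.056,-0.05,0],[0,0,0]],[-1,[0.0868,-0.0775,0],[0,0,0]],[-1,[0.1176,-0.105,0],[0,0,0]],[-1,[0.1484,-0.1325,0],[0,0,0]],[-1,[0.1792,-0.16,0],[0,0,0]],[-1,[0.21,-0.1875,0],[0,0,0]],[-1,[0.238,-0.2125,0],[0,0,0]],[-1,[0.266,-0.2375,0],[0,0,0]],[-1,[0.2796,-0.2496,0],[0,0,0]]]'; python3 - <<'E'
from h import *
for k in range(4): viewer.snapshot('top')
o=sensors.get_obs();print(o['tool_pos'],o['orientation'],o['opening'])
E
```

```text
clock: 3.58
tool_pos: [0.6478, 0.0109, 0.149]
orientation: [179.8, -0.1, -90.1]
force: [0.3, 0.5, -0.4]
opening: 0.0495
gripper_force: 30.0
[0.645745   0.01354101 0.14931366] [ 1.79816466e+02 -2.80871271e-02 -9.00816396e+01] 0.04943037578564792
```

```bash
python3 -m pendant '[[-1,[0,-0.001,0.03],[0,0,0]],[-1,[0,-0.001,0.06],[0,0,0]],[-1,[0,-0.001,0.09],[0,0,0]],[-1,[0,-0.001,0.105],[0,0,0]],[-1,[0,-0.001,0.109],[0,0,0]],[-1,[0,-0.001,0.111],[0,0,0]],[-1,[0,-0.001,0.112],[0,0,0]],[-1,[0,-0.001,0.112],[0,0,0]]]'; python3 - <<'E'
from h import *
for k in range(2): viewer.snapshot('top')
o=sensors.get_obs();print(o['tool_pos'],o['force'])
E
```

```text
clock: 4.45
tool_pos: [0.6483, 0.015, 0.0408]
orientation: [-179.9, 0.0, -89.9]
force: [-0.3, 0.1, -0.7]
opening: 0.0495
gripper_force: 30.0
[0.64838972 0.01480578 0.04103393] [-0.29865524  0.48611047 -1.11229273]
```

```bash
python3 -m pendant '[[-1,[0,0,0.001],[0,0,0]],[-1,[0,0,0.002],[0,0,0]],[-1,[0,0,0.002],[0,0,0]],[-1,[0,0,0.002],[0,0,0]]]'; python3 - <<'E'
from h import *
for k in range(3):
    im=viewer.snapshot('side');o=sensors.get_obs();print(o['tool_pos'],o['force'])
cv2.imwrite('pics/s1.png',cv2.resize(im[160:300,240:380][...,::-1],None,fx=4,fy=4))
E
```

```text
clock: 4.88
tool_pos: [0.648, 0.0145, 0.0383]
orientation: [-179.9, 0.0, -90.0]
force: [-0.2, 0.9, 4.0]
opening: 0.0493
gripper_force: 30.0
[0.64806254 0.01448242 0.03833349] [-0.78510616  1.58806847  5.52342926]
[0.64809434 0.01448418 0.03832453] [-1.75664716  0.75614869  5.2246146 ]
[0.64807039 0.01446704 0.03832383] [-1.08703565  0.52677906  5.44038845]
```

View pics/s1.png

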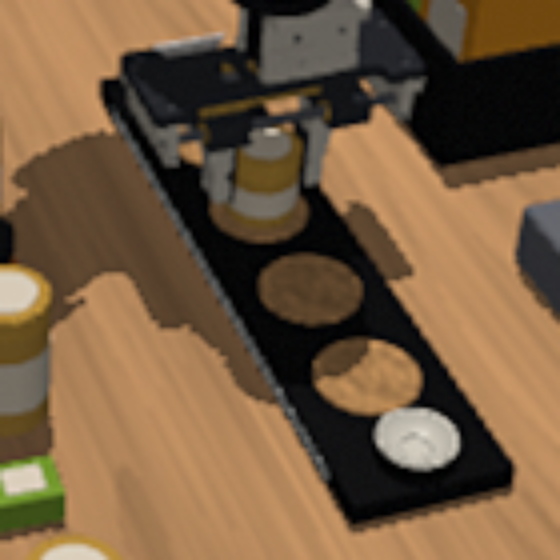

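The crop shows tin s held upright on the second mat from the card, with contact force at 5 N. I release it now.

```bash
python3 -m pendant '[[1,[0,0,0],[0,0,0]],[1,[0,0,0],[0,0,0]],[1,[0,0,0],[0,0,0]],[1,[0,0,0],[0,0,0]],[1,[0,0,0],[0,0,0]],[1,[0,0,-0.03],[0,0,0]],[1,[0,0,-0.07],[0,0,0]],[1,[0,0,-0.11],[0,0,0]],[1,[0,0,-0.12],[0,0,0]],[1,[0,0,-0.12],[0,0,0]]]'; python3 - <<'E'
from h import *
im=viewer.snapshot('wrist')
for k in range(2): viewer.snapshot('top')
o=sensors.get_obs();print(o['tool_pos'],o['orientation'])
E
```

```text
clock: 5.87
tool_pos: [0.6501, 0.0148, 0.1625]
orientation: [-179.6, 0.1, -89.9]
force: [0.4, 0.5, -0.2]
opening: 0.0874
gripper_force: 0.0
[0.64700892 0.01435599 0.15686603] [ 1.79945863e+02  7.38052102e-03 -8.99882959e+01]
```

```bash
python3 -m pendant '[[1,[-0.015,0.035,0],[0,0,0]],[1,[-0.03,0.07,0],[0,0,0]],[1,[-0.045,0.105,0],[0,0,0]],[1,[-0.06,0.14,0],[0,0,0]],[1,[-0.073,0.17,0],[0,0,0]],[1,[-0.085,0.199,0],[0,0,0]],[1,[-0.085,0.199,0],[0,0,0]],[1,[-0.085,0.199,0],[0,0,0]]]'; python3 - <<'E'
from h import *
for k in range(2): viewer.snapshot('top')
p=viewer.camera_params('wrist');im=viewer.snapshot('wrist')
o=sensors.get_obs();print(o['tool_pos'],o['orientation'])
for c,s in blobs(im,(0,0,190),(90,70,255),200): print(c,s,cast(p,c,.076).round(4))
E
```

```text
clock: 6.68
tool_pos: [0.4471, 0.0995, 0.157]
orientation: [179.9, -0.0, -89.8]
force: [1.1, -0.4, 0.4]
opening: 0.0877
gripper_force: 0.0
[0.44898457 0.09913298 0.15702543] [ 1.79958271e+02 -4.18226772e-02 -8.99829228e+01]
[12. 99.] [0, 74, 29, 48, 1092] [0.6439 0.0149 0.076 ]
[251.5 197.3] [226, 172, 52, 51, 2029] [0.4489 0.0989 0.076 ]
[295.6 252.1] [280, 246, 33, 13, 236] [0.4066 0.1541 0.076 ]
```

Tin r is dead centre, and tin s shows at (.644,.015) on its mat. Next I descend, grip and lift.

```bash
python3 -m pendant '[[1,[0,0,0.04],[0,0,0]],[1,[0,0,0.08],[0,0,0]],[1,[0,0,0.11],[0,0,0]],[1,[0,0,0.123],[0,0,0]],[1,[0,0,0.123],[0,0,0]],[-1,[0,0,0.123],[0,0,0]],[-1,[0,0,0.123],[0,0,0]],[-1,[0,0,0.123],[0,0,0]],[-1,[0,0,0.123],[0,0,0]],[-1,[0,0,0.123],[0,0,0]]]';python3 -m pendant '[[-1,[0,0,0],[0,0,0]],[-1,[0,0,0],[0,0,0]],[-1,[0,0,0],[0,0,0]],[-1,[0,0,-0.02],[0,0,0]],[-1,[0,0,-0.05],[0,0,0]],[-1,[0,0,-0.09],[0,0,0]],[-1,[0,0,-0.13],[0,0,0]],[-1,[0,0,-0.14],[0,0,0]],[-1,[0,0,-0.14],[0,0,0]]]'; python3 - <<'E'
from h import *
for k in range(3): viewer.snapshot('top')
o=sensors.get_obs();print(o['tool_pos'],o['opening'],o['force'])
E
```

```text
clock: 7.67
tool_pos: [0.4492, 0.0997, 0.0357]
orientation: [-179.9, 0.1, -90.0]
force: [-0.8, -0.1, 3.7]
opening: 0.0636
gripper_force: 30.0
clock: 8.42
tool_pos: [0.4503, 0.1005, 0.1783]
orientation: [-179.6, 0.2, -89.9]
force: [0.4, 0.9, -2.8]
opening: 0.0637
gripper_force: 30.0
[0.44751636 0.09888475 0.17331706] 0.06352703319907978 [-0.38572113 -0.14438942 -2.31546962]
```

```bash
python3 -m pendant '[[-1,[0.02,-0.023,0],[0,0,0]],[-1,[0.045,-0.051,0],[0,0,0]],[-1,[0.07,-0.08,0],[0,0,0]],[-1,[0.095,-0.108,0],[0,0,0]],[-1,[0.12,-0.137,0],[0,0,0]],[-1,[0.145,-0.165,0],[0,0,0]],[-1,[0.165,-0.188,0],[0,0,0]],[-1,[0.175,-0.199,0],[0,0,0]],[-1,[0.175,-0.199,0],[0,0,0]],[-1,[0.175,-0.199,0],[0,0,0]]]'; python3 - <<'E'
from h import *
for k in range(3): viewer.snapshot('top')
o=sensors.get_obs();print(o['tool_pos'],o['opening'],o['force'])
E
```

```text
clock: 9.4
tool_pos: [0.6466, -0.0764, 0.171]
orientation: [179.7, -0.0, -90.1]
force: [-0.0, 0.9, -1.8]
opening: 0.0637
gripper_force: 30.0
[ 0.64655771 -0.0750397   0.17336143] 0.06383483073060074 [-0.74002271 -0.45194881 -2.8446377 ]
```

```bash
python3 -m pendant '[[-1,[0,0,0.03],[0,0,0]],[-1,[0,0,0.06],[0,0,0]],[-1,[0,0,0.09],[0,0,0]],[-1,[0,0,0.11],[0,0,0]],[-1,[0,0,0.115],[0,0,0]],[-1,[0,0,0.117],[0,0,0]],[-1,[0,0,0.118],[0,0,0]],[-1,[0,0,0.119],[0,0,0]],[-1,[0,0,0.119],[0,0,0]],[-1,[0,0,0.119],[0,0,0]]]'; python3 - <<'E'
from h import *
for k in range(2): viewer.snapshot('top')
o=sensors.get_obs();print(o['tool_pos'],o['orientation'],o['force'])
E
```

```text
clock: 10.38
tool_pos: [0.6483, -0.0753, 0.0567]
orientation: [-179.9, 0.0, -90.0]
force: [0.0, 1.6, 1.3]
opening: 0.0637
gripper_force: 30.0
[ 0.64830344 -0.07532362  0.05668602] [-1.79897623e+02  1.85278452e-02 -8.99601171e+01] [-1.7084363   2.31553897  4.76391169]
```

```bash
python3 -m pendant '[[1,[0,0,0],[0,0,0]],[1,[0,0,0],[0,0,0]],[1,[0,0,0],[0,0,0]],[1,[0,0,0],[0,0,0]],[1,[0,0,0],[0,0,0]],[1,[0,0,-0.03],[0,0,0]],[1,[0,0,-0.07],[0,0,0]],[1,[0,0,-0.11],[0,0,0]],[1,[0,0,-0.12],[0,0,0]],[1,[0,0,-0.12],[0,0,0]]]'; python3 -m pendant '[[1,[0.005,0.04,0],[0,0,0]],[1,[0.01,0.08,0],[0,0,0]],[1,[0.015,0.12,0],[0,0,0]],[1,[0.02,0.16,0],[0,0,0]],[1,[0.025,0.2,0],[0,0,0]],[1,[0.0285,0.222,0],[0,0,0]],[1,[0.0285,0.222,0],[0,0,0]],[1,[0.0285,0.222,0],[0,0,0]]]'; python3 - <<'E'
from h import *
for k in range(2): viewer.snapshot('top')
p=viewer.camera_params('wrist');im=viewer.snapshot('wrist')
o=sensors.get_obs();print(o['tool_pos'],o['orientation'])
for c,s in blobs(im,(0,0,190),(90,70,255),200): print(c,s,cast(p,c,.098).round(4))
E
```

```text
clock: 11.32
tool_pos: [0.6501, -0.0756, 0.1806]
orientation: [-179.5, 0.0, -89.9]
force: [0.6, 0.1, -0.4]
opening: 0.0874
gripper_force: 0.0
clock: 11.98
tool_pos: [0.4246, -0.1044, 0.1757]
orientation: [-179.9, 0.0, -90.0]
force: [0.1, -1.2, 0.6]
opening: 0.0875
gripper_force: 0.0
[ 0.4263868  -0.10411203  0.17542798] [-1.79998294e+02 -6.93384065e-03 -8.99661117e+01]
[268.5   8.1] [246, 0, 46, 21, 699] [ 0.4141 -0.2522  0.098 ]
[26.9 48. ] [1, 20, 53, 57, 2340] [ 0.5982 -0.2256  0.098 ]
[268.2  98.5] [257, 89, 23, 20, 379] [ 0.4132 -0.189   0.098 ]
[252.3 198.3] [231, 178, 44, 42, 1380] [ 0.4258 -0.1047  0.098 ]
[ 15.1 216.6] [0, 204, 36, 26, 601] [ 0.6412 -0.0871  0.098 ]
```

```bash
python3 -m pendant '[[1,[0,0,0.04],[0,0,0]],[1,[0,0,0.08],[0,0,0]],[1,[0,0,0.115],[0,0,0]],[1,[0,0,0.125],[0,0,0]],[1,[0,0,0.125],[0,0,0]],[-1,[0,0,0.125],[0,0,0]],[-1,[0,0,0.125],[0,0,0]],[-1,[0,0,0.125],[0,0,0]],[-1,[0,0,0.125],[0,0,0]],[-1,[0,0,0.125],[0,0,0]]]';python3 -m pendant '[[-1,[0,0,0],[0,0,0]],[-1,[0,0,0],[0,0,0]],[-1,[0,0,0],[0,0,0]],[-1,[0,0,0],[0,0,0]],[-1,[0,0,-0.02],[0,0,0]],[-1,[0,0,-0.05],[0,0,0]],[-1,[0,0,-0.09],[0,0,0]],[-1,[0,0,-0.12],[0,0,0]],[-1,[0,0,-0.13],[0,0,0]],[-1,[0,0,-0.13],[0,0,0]]]'; python3 - <<'E'
from h import *
for k in range(3): viewer.snapshot('top')
o=sensors.get_obs();print(o['tool_pos'],o['opening'],o['force'])
E
```

```text
clock: 12.97
tool_pos: [0.4264, -0.1041, 0.0515]
orientation: [-179.9, 0.0, -90.0]
force: [-0.7, 0.4, -1.1]
opening: 0.0596
gripper_force: 0.0
clock: 13.8
tool_pos: [0.4274, -0.104, 0.1836]
orientation: [-179.6, 0.1, -90.0]
force: [-0.1, -0.7, -3.7]
opening: 0.0538
gripper_force: 29.9
[ 0.42468211 -0.10416576  0.179422  ] 0.053730604326648945 [-0.31076187 -0.28143688 -2.99173569]
```

```bash
python3 -m pendant '[[-1,[0.006,-0.022,0],[0,0,0]],[-1,[0.014,-0.05,0],[0,0,0]],[-1,[0.024,-0.085,0],[0,0,0]],[-1,[0.034,-0.12,0],[0,0,0]],[-1,[0.044,-0.155,0],[0,0,0]],[-1,[0.053,-0.19,0],[0,0,0]],[-1,[0.06,-0.212,0],[0,0,0]],[-1,[0.062,-0.2215,0],[0,0,0]],[-1,[0.062,-0.2215,0],[0,0,0]],[-1,[0.062,-0.2215,0],[0,0,0]]]'; python3 - <<'E'
from h import *
for k in range(3): viewer.snapshot('top')
o=sensors.get_obs();print(o['tool_pos'],o['opening'],o['force'])
E
python3 -m pendant '[[-1,[0,0,0.03],[0,0,0]],[-1,[0,0,0.06],[0,0,0]],[-1,[0,0,0.09],[0,0,0]],[-1,[0,0,0.1],[0,0,0]],[-1,[0,0,0.105],[0,0,0]],[-1,[0,0,0.107],[0,0,0]],[-1,[0,0,0.108],[0,0,0]],[-1,[0,0,0.109],[0,0,0]],[-1,[0,0,0.109],[0,0,0]],[-1,[0,0,0.109],[0,0,0]]]'; python3 - <<'E'
from h import *
for k in range(2): viewer.snapshot('top')
o=sensors.get_obs();print(o['tool_pos'],o['orientation'],o['force'])
E
```

```text
clock: 14.78
tool_pos: [0.646, -0.166, 0.1778]
orientation: [179.7, 0.0, -90.0]
force: [-0.3, 0.3, -2.1]
opening: 0.0538
gripper_force: 29.9
[ 0.64598345 -0.1657833   0.18021904] 0.05361787167082484 [-1.13595484 -0.42452407 -2.80729434]
clock: 15.77
tool_pos: [0.6478, -0.1661, 0.0728]
orientation: [-179.9, -0.0, -90.0]
force: [-0.2, 0.1, -1.9]
opening: 0.0537
gripper_force: 29.9
[ 0.6475794  -0.16613808  0.07237215] [-1.79928905e+02  7.79861031e-06 -8.99728784e+01] [ 0.29183356  0.44646287 -2.55846033]
```

```bash
python3 -m pendant '[[-1,[0,0,0.001],[0,0,0]],[-1,[0,0,0.0015],[0,0,0]],[-1,[0,0,0.0015],[0,0,0]],[-1,[0,0,0.0015],[0,0,0]]]';  python3 -m pendant '[[1,[0,0,0],[0,0,0]],[1,[0,0,0],[0,0,0]],[1,[0,0,0],[0,0,0]],[1,[0,0,0],[0,0,0]],[1,[0,0,0],[0,0,0]],[1,[0,0,-0.03],[0,0,0]],[1,[0,0,-0.07],[0,0,0]],[1,[0,0,-0.1],[0,0,0]],[1,[0,0,-0.11],[0,0,0]],[1,[0,0,-0.11],[0,0,0]]]'; python3 -m pendant '[[1,[0.0165,0.034,0],[0,0,0]],[1,[0.033,0.068,0],[0,0,0]],[1,[0.05,0.102,0],[0,0,0]],[1,[0.066,0.136,0],[0,0,0]],[1,[0.083,0.17,0],[0,0,0]],[1,[0.1,0.205,0],[0,0,0]],[1,[0.115,0.2355,0],[0,0,0]],[1,[0.115,0.2355,0],[0,0,0]],[1,[0.115,0.2355,0],[0,0,0]]]'; python3 - <<'E'
from h import *
for k in range(2): viewer.snapshot('top')
p=viewer.camera_params('wrist');im=viewer.snapshot('wrist')
o=sensors.get_obs();print(o['tool_pos'],o['orientation'])
for c,s in blobs(im,(0,0,190),(90,70,255),200): print(c,s,cast(p,c,.038).round(4))
E
```

```text
clock: 16.2
tool_pos: [0.6476, -0.1663, 0.0722]
orientation: [-179.9, -0.0, -89.9]
force: [-4.7, 2.4, 9.7]
opening: 0.0537
gripper_force: 29.9
clock: 17.03
tool_pos: [0.6492, -0.1664, 0.1842]
orientation: [-179.6, -0.0, -89.9]
force: [-0.2, 0.5, -1.0]
opening: 0.0876
gripper_force: 0.0
clock: 17.78
tool_pos: [0.41, -0.2818, 0.1797]
orientation: [180.0, 0.0, -90.1]
force: [0.3, -0.4, -0.3]
opening: 0.0877
gripper_force: 0.0
[ 0.41227442 -0.28105437  0.17966687] [ 1.79982691e+02  4.90857783e-03 -8.99579957e+01]
[ 51.8 212.9] [31, 195, 44, 34, 1211] [ 0.6419 -0.243   0.038 ]
```

```bash
python3 - <<'E'
from h import *
p=viewer.camera_params('wrist');im=viewer.snapshot('wrist'); cv2.imwrite('pics/w2.png',im[...,::-1])
for c,s in blobs(im,(0,0,150),(90,110,255),200): print(c,s,cast(p,c,.038).round(4))
E
```

```text
[108.1 105.3] [0, 0, 241, 259, 42017] [ 0.5598 -0.3609  0.038 ]
[423.6  76. ] [295, 0, 217, 161, 26600] [ 0.2408 -0.389   0.038 ]
[252.9 180. ] [234, 161, 39, 39, 1194] [ 0.4109 -0.2818  0.038 ]
[ 52.  213.1] [31, 195, 44, 35, 1267] [ 0.6419 -0.2424  0.038 ]
[311.2 247. ] [298, 234, 26, 25, 433] [ 0.3411 -0.1992  0.038 ]
[254.5 247.7] [245, 240, 20, 16, 292] [ 0.4089 -0.1982  0.038 ]
[195.  301.7] [144, 284, 104, 37, 2615] [ 0.4845 -0.1215  0.038 ]
[299.8 296.5] [244, 284, 111, 26, 2048] [ 0.3512 -0.1294  0.038 ]
```

View pics/w2.png

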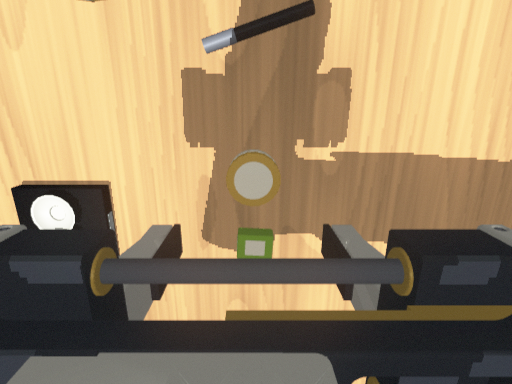

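The picture shows the flat tin q in shadow at (253,180), centred under the gripper. The green box is at (255,245), outside the finger paths.

```bash
python3 -m pendant '[[1,[0.001,0,0.04],[0,0,0]],[1,[0.001,0,0.08],[0,0,0]],[1,[0.001,0,0.12],[0,0,0]],[1,[0.001,0,0.15],[0,0,0]],[1,[0.001,0,0.165],[0,0,0]],[1,[0.001,0,0.17],[0,0,0]],[1,[0.001,0,0.17],[0,0,0]],[1,[0.001,0,0.17],[0,0,0]],[-1,[0.001,0,0.17],[0,0,0]],[-1,[0.001,0,0.17],[0,0,0]]]';python3 -m pendant '[[-1,[0,0,0],[0,0,0]],[-1,[0,0,0],[0,0,0]],[-1,[0,0,0],[0,0,0]],[-1,[0,0,0],[0,0,0]],[-1,[0,0,0],[0,0,0]]]';python3 -m pendant '[[-1,[0,0,-0.02],[0,0,0]],[-1,[0,0,-0.05],[0,0,0]],[-1,[0,0,-0.09],[0,0,0]],[-1,[0,0,-0.13],[0,0,0]],[-1,[0,0,-0.16],[0,0,0]],[-1,[0,0,-0.17],[0,0,0]],[-1,[0,0,-0.17],[0,0,0]]]'; python3 - <<'E'
from h import *
for k in range(3): viewer.snapshot('top')
o=sensors.get_obs();print(o['tool_pos'],o['opening'],o['force'])
E
```

```text
clock: 18.82
tool_pos: [0.4129, -0.2824, 0.0114]
orientation: [-179.8, -0.0, -90.0]
force: [-0.0, -0.3, -0.8]
opening: 0.079
gripper_force: 0.0
clock: 19.23
tool_pos: [0.4118, -0.2823, 0.0106]
orientation: [-180.0, -0.0, -90.0]
force: [-1.4, 1.7, 6.3]
opening: 0.0595
gripper_force: 30.0
clock: 19.82
tool_pos: [0.4133, -0.2827, 0.1832]
orientation: [-179.7, -0.1, -90.0]
force: [0.2, 0.1, -0.8]
opening: 0.0594
gripper_force: 30.0
[ 0.41078777 -0.28179118  0.1786636 ] 0.059563684469681515 [-1.09264803 -1.16427309 -1.517689  ]
```

```bash
python3 -m pendant '[[-1,[-0.02,-0.012,0],[0,0,0]],[-1,[-0.048,-0.029,0],[0,0,0]],[-1,[-0.08,-0.049,0],[0,0,0]],[-1,[-0.112,-0.069,0],[0,0,0]],[-1,[-0.144,-0.088,0],[0,0,0]],[-1,[-0.176,-0.108,0],[0,0,0]],[-1,[-0.208,-0.127,0],[0,0,0]],[-1,[-0.24,-0.147,0],[0,0,0]],[-1,[-0.272,-0.167,0],[0,0,0]],[-1,[-0.304,-0.186,0],[0,0,0]]]'; python3 -m pendant '[[-1,[-0.032,-0.02,0],[0,0,0]],[-1,[-0.06,-0.037,0],[0,0,0]],[-1,[-0.077,-0.047,0],[0,0,0]],[-1,[-0.0815,-0.05,0],[0,0,0]],[-1,[-0.0815,-0.05,0],[0,0,0]],[-1,[-0.0815,-0.05,0],[0,0,0]]]'; python3 - <<'E'
from h import *
for k in range(3): viewer.snapshot('top')
o=sensors.get_obs();print(o['tool_pos'],o['opening'],o['force'])
E
```

```text
clock: 20.8
tool_pos: [0.5973, 0.0234, 0.1775]
orientation: [179.8, -0.1, -90.0]
force: [0.6, -1.5, -1.0]
opening: 0.0596
gripper_force: 30.0
clock: 21.3
tool_pos: [0.6465, 0.103, 0.1779]
orientation: [179.8, -0.1, -90.0]
force: [0.4, -0.2, -0.8]
opening: 0.06
gripper_force: 30.0
[0.64687907 0.1022536  0.17965509] 0.05927335191932118 [ 0.12628477  0.94252256 -0.21207132]
```

```bash
python3 -m pendant '[[-1,[-0.001,0,0.035],[0,0,0]],[-1,[-0.001,0,0.07],[0,0,0]],[-1,[-0.001,0,0.105],[0,0,0]],[-1,[-0.001,0,0.135],[0,0,0]],[-1,[-0.001,0,0.143],[0,0,0]],[-1,[-0.001,0,0.146],[0,0,0]],[-1,[-0.001,0,0.148],[0,0,0]],[-1,[-0.001,0,0.149],[0,0,0]],[-1,[-0.001,0,0.149],[0,0,0]],[-1,[-0.001,0,0.149],[0,0,0]]]'; python3 - <<'E'
from h import *
for k in range(2): viewer.snapshot('top')
o=sensors.get_obs();print(o['tool_pos'],o['orientation'],o['force'])
E
```

```text
clock: 22.28
tool_pos: [0.6485, 0.1048, 0.0328]
orientation: [-179.9, 0.1, -90.0]
force: [0.5, 0.1, -1.0]
opening: 0.0599
gripper_force: 30.0
[0.64818146 0.10469648 0.0323089 ] [-1.79896537e+02  4.67475352e-02 -8.99669629e+01] [ 0.07400741 -0.80495995 -1.6538041 ]
```

```bash
python3 -m pendant '[[-1,[0,0,0.001],[0,0,0]],[-1,[0,0,0.0015],[0,0,0]],[-1,[0,0,0.0015],[0,0,0]],[-1,[0,0,0.0015],[0,0,0]]]';  python3 -m pendant '[[1,[0,0,0],[0,0,0]],[1,[0,0,0],[0,0,0]],[1,[0,0,0],[0,0,0]],[1,[0,0,0],[0,0,0]],[1,[0,0,0],[0,0,0]],[1,[0,0,-0.03],[0,0,0]],[1,[0,0,-0.07],[0,0,0]],[1,[0,0,-0.11],[0,0,0]],[1,[0,0,-0.15],[0,0,0]],[1,[0,0,-0.15],[0,0,0]]]'; python3 -m pendant '[[1,[-0.04,0,0],[0,0,0]],[1,[-0.08,0,0],[0,0,0]],[1,[-0.12,0.0,0],[0,0,0]],[1,[-0.16,0.0,0],[0,0,0]],[1,[-0.2,0.02,0],[0,0,0]],[1,[-0.24,0.04,0],[0,0,0]],[1,[-0.28,0.07,0],[0,0,0]],[1,[-0.32,0.1,0],[0,0,0]],[1,[-0.35,0.12,0],[0,0,0]],[1,[-0.35,0.12,0],[0,0,0]]]'; python3 - <<'E'
from h import *
for k in range(3): viewer.snapshot('top')
im=viewer.snapshot('top');p=viewer.camera_params('top')
big=lambda a:cv2.resize(a[...,::-1],None,fx=2.5,fy=2.5,interpolation=cv2.INTER_CUBIC)
cv2.imwrite('pics/t2.png',big(im[90:290,170:410]))
s=viewer.snapshot('side');cv2.imwrite('pics/s2.png',big(s[140:340,180:420]))
for c,st in blobs(im,(0,0,110),(90,110,255),100):
    if 100<c[1]<160 and 190<c[0]<390: print(c,st,[cast(p,c,z).round(4)[:2].tolist() for z in (.059,.077,.097,.119)])
print(sensors.get_obs()['clock'],sensors.get_obs()['force'])
E
```

```text
clock: 22.72
tool_pos: [0.6482, 0.1047, 0.0317]
orientation: [-179.9, 0.0, -89.9]
force: [-3.5, 0.2, 10.5]
opening: 0.0591
gripper_force: 30.0
clock: 23.55
tool_pos: [0.6519, 0.1053, 0.1891]
orientation: [-179.3, 0.2, -89.9]
force: [1.9, -0.2, 2.3]
opening: 0.0874
gripper_force: 0.0
clock: 24.38
tool_pos: [0.5245, 0.4581, 0.179]
orientation: [180.0, 0.0, -89.8]
force: [1.4, -0.4, -0.1]
opening: 0.0878
gripper_force: 0.0
[200.3 128.2] [195, 115, 12, 27, 255] [[0.6452, 0.172], [0.6407, 0.1693], [0.6357, 0.1664], [0.6302, 0.1632]]
[310.2 124.2] [300, 114, 21, 21, 350] [[0.6584, -0.0804], [0.6537, -0.0778], [0.6484, -0.075], [0.6426, -0.0719]]
[353.8 122.8] [345, 114, 18, 18, 258] [[0.6633, -0.1817], [0.6584, -0.1771], [0.6531, -0.1719], [0.6471, -0.1663]]
[229.1 127.3] [220, 118, 19, 19, 294] [[0.6483, 0.1063], [0.6437, 0.105], [0.6387, 0.1035], [0.6331, 0.1019]]
[269.3 126.1] [262, 118, 16, 17, 210] [[0.6525, 0.014], [0.6479, 0.0146], [0.6427, 0.0153], [0.6371, 0.016]]
[374.4 133. ] [365, 123, 20, 21, 346] [[0.64, -0.2293], [0.6356, -0.2237], [0.6307, -0.2175], [0.6254, -0.2107]]
24.6333 [-0.10416966  0.03458317 -0.04547222]
```

View pics/t2.png

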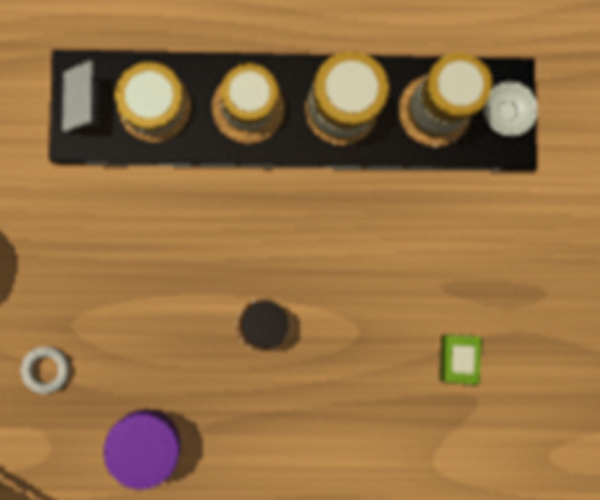

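View pics/s2.png

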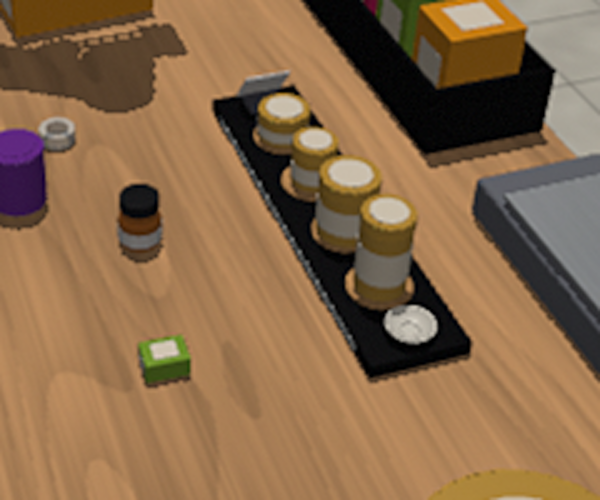

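All four tins stand upright on their mats within about 3 mm of centre: q (229,127), s (269,126), r (310,124) and p (354,123). They run from shortest at the card to tallest at the dish. The jar is upright and the arm is clear.

```bash
python3 -c "from plant import workorder; print(workorder.close_job())"
```

```text
the job is handed in; nothing more can be done
None
```

I handed the job in: the final top and side pictures show the four gold tins upright on their mats, 38, 56, 76 and 98 mm tall counting from the price card, each about 3 mm or less from centre, with the jar still standing; the hand-in returned no verdict.

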